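Find the slack swing bolt and hold its clamp cap open

TASK

A shaft on the bench is held by three hinged clamps, each shut by a swing bolt with a nut, and one of the three bolts is slack. Tap the upright ends of the bolts towards the open front of their slots, away from the shaft, to find the slack one and tip it right out of its slot; then lift that clamp's cap to about 45 degrees or more, and finish while still holding the cap up, without letting go, so that the liner under it can be checked. Leave the other tools and parts on the bench where they are.

Things in the scene. Friction and masses are not known exactly. Their poses are not given: they have to be found in the camera images.
- bed: Dark steel bed plate, 210 x 560 x 12 mm, fixed on the bench; origin: middle of its underside; own x square to the shaft, away from the robot, z up. On it a 40 mm steel shaft along its y (axis at z 75 mm), a belt pulley 104 mm across at the +y end, and three equal grey hinged clamps at its y = +160 (left), 0 (middle), -160 mm (right). Place, yaw and which clamp is slack vary.
- bolt_end_left (a point): Centre of the top face of the left clamp's swing bolt, standing upright (z 133 mm); axes as the bed. Fixed to the bed, does not follow the bolt. The bare threaded end, 14 mm across, is z 104 to 133; below it the hex nut (25 mm) and washer, z 89 to 104, sit on the cap's lug; the bolt turns on an eye pin along y at z 45. The cap's arch is 31 mm or more behind (+x of) the bolt's axis.
- bolt_end_middle (a point): The same for the middle clamp. A tight bolt is rigid. The slack one looks the same (its nut is backed off by 1.5 mm) but gives to under 1 N at its threaded end when tapped towards the bed's -x (out of the slot), tips freely and drops to lie level, pointing to -x. Until it is out its nut holds the cap shut.
- bolt_end_right (a point): The same for the right clamp.
- lug_left (a point): Left clamp: on the middle of the top of its cap's slotted lug, shut (bed x -62, z 89 mm); fixed to the bed, axes as the bed. The lug is a flat fork 40 mm wide along y, 14 mm thick (z 75 to 89), from bed x -78 to -34; its 16 mm slot, where the bolt stands at bed x -68, is open to -x. Under it, equally wide, are the lower half's cheeks, z 30 to 75.
- lug_middle (a point): The same for the middle clamp. Behind the lug the cap is a half-round arch over the shaft, outer radius 37 mm about bed x 0, z 75, with a 12 mm grease nipple on top (to z 123). Once its bolt lies out of the way the lug can be pinched across y from above.
- lug_right (a point): The same for the right clamp.
- hinge_middle (a point): Middle of the hinge of the middle clamp's cap: its axis runs along the bed's y at bed x +52, z 79 mm, on the far side of the shaft; the other two caps have theirs on the same line. The lug's middle moves on an arc of 114 mm radius about it.
- slack_bolt (a joint): Angle (rad) of the slack swing bolt, whichever clamp it is in: 0 upright in its slot, growing as it tips out towards the bed's -x, 1.6 at its stop, lying level. Little friction: from a lean of about 0.2 rad it falls on by itself.
- slack_cap (a joint): Angle (rad) of the cap of the clamp with the slack bolt, whichever place that is: 0 shut, growing as the lug rises, 1.2 at its stop. Cap about 0.45 kg on a free hinge: 2 to 3 N up at the lug lifts it, and it falls shut from any angle when let go.
- chuck: Bystander: steel drill chuck, 42 mm across, 44 mm tall, standing on the bed plate between the left and the middle clamp (bed x -55). Origin: centre of its underside.
- valve: Bystander: small brass valve body, 34 mm tall, with a side spout, standing on the bed plate between the middle and the right clamp (bed x -55). Origin: centre of its underside.
- spanner: Bystander: steel combination spanner, 170 mm, lying flat on the bench in front of the bed plate.
- hammer: Bystander: hammer, 280 mm, lying on the bench on the robot's right.
- jar: Bystander: clear jar with a blue lid, 84 mm across, 95 mm tall, on the bench on the robot's left. Origin: centre of its underside.
- oiler: Bystander: steel oil can with a long thin spout, 125 mm tall, on the bench on the robot's left. Origin: centre of its underside.
- socket_box: Bystander: open wooden box of sockets, 110 x 200 x 45 mm, on the bench beyond the machine. Origin: centre of its underside.
- bottle: Bystander: white plastic bottle, 52 mm across, 100 mm tall, on the bench on the robot's right. Origin: centre of its underside.

How it is judged:
By the outcome, as a careful person would: the job done as asked, in the order asked, and still so for the second after the job is handed in, while the arm keeps its last pose, push and grip.
It also fails if it takes over 45 s, if anything falls off the work surface, if the arm or the gripper's body presses on something with over 40 N, if the wrist force passes 120 N, or if a joint passes its speed limit or range.

ROBOT

A 6-joint arm with a two-finger parallel gripper is mounted at the origin on the work surface. World frame = base frame: x ahead of the robot, y to its left, z up, the work surface at z = 0. Lengths are in m, angles in degrees, forces in N, time in s.
With the tool pointing down it reaches from about 0.4 to 0.825 m from the base axis. Payload 7 kg.
Tool frame: the origin (TCP) lies on the centre line of the jaws, within the pads' length; the fingertips stand 19 mm ahead of it and the grasp point (between the pads) is the TCP (r.tip_extent is the distance from the TCP to the fingertips, in m); z points along the fingers, y is the line along which they close (so a half turn about z gives the same grasp; the last joint's range is limited). The gripper opens to 88 mm and grips with 3 to 60 N. Pads are 19 mm wide; open, the fingers measure 130 mm over their backs; the gripper's body (78 mm by 193 mm) begins 47 mm behind the grasp point.
Start: joints at [85.548, 20.546, 0.682, 0, -70.136, -16.507], TCP at [0.241, 0.63, 0.246] pointing down, gripper open.
Joint ranges: [-176.03, 176.03], [-82.01, 121.73], [-58.28, 71.71], [-173.87, 95.51], [-174.79, -0.11], [-173.66, 173.66]. Speed limits (degrees/s): [136.94, 136.94, 172.46, 180, 180, 180].

INTERFACE

Orientations are given as [roll, pitch, yaw] about the fixed x, y, z axes, in that order (R = Rz(yaw) Ry(pitch) Rx(roll)).
In Python, from plant import r gives the robot as it stands. The module is installed in compiled form; this text tells all that it offers.
- The arm moves only by the tool jog_arm, never from a script. Its argument "deltas" is a list that holds one entry, the list of rows, each a list of 5 numbers: the opening, from -1 (shut) to 1 (fully open), then the shift along the world's x, y, z in cm, then the turn about the world's z in rad. In form: [[[claw, dx, dy, dz, turn], ...]]. A call has 1 to 8 rows; each row shifts and turns the commanded pose from where the row before left it; what a row does not reach is not made up. A row lasts 1/8 s, in which the tool goes at most 62.5 mm and 10.7 degrees, less where a joint would pass 70% of its speed; a pose out of reach is approached as far as the arm can. A call with a gripper value outside its range is refused whole. The fingers move at their own pace and stop on an object; "force" is the grip in N (left out, the last holds). Time passes only in rows, so rows that do not move let the fingers close. It gives the time, the measured TCP pose, the force, the opening and the grip force at its end, in the units of the state.
- r.get_state(): the state, without advancing time (a new reading comes with each control period).
- r.capture(name): name is "scene" or "top" or "wrist"; returns the picture (384x512x3 uint8, blue, green, red); there is no depth.
- r.camera_info(name): a dict with "fx", "fy", "cx", "cy" (pixels), "view" (4x4, takes a point from world to camera coordinates). Camera axes: x right, y up, looking along -z (the intrinsics and any distortion apply to the point x, -y, -z); pixel columns grow to the right and rows downward; lengths in m; the calibration is good to about 2 mm. A picture is of the moment at which its call begins: read the wrist's pose just before it. camera_info takes no time and is no camera call; for the wrist camera it gives the pose at the moment of the call.
- r.close_job(): hands the job in; it is judged then, once.
The state is a dict: "time_s": time; "joints": joint angles; "qd": joint speeds; "joint_torque": joint torques, N m; "tcp_pos": TCP position; "eef_rot": TCP orientation; "contact_force": force on the tool from outside, world axes, zero at the start; "moment": the same for the moment, N m; "gripper_width": finger opening in m; "gripper_force": force on a finger pad.
Only numpy, scipy, OpenCV 4.12 (cv2) and the standard library are available. Lean on these libraries where they do the work, as an engineer would, in place of code of your own. Each camera call takes 0.05 s, during which the arm holds its last target. There are 200 camera calls.

## Working session

There is one attempt and no reset: what is moved stays moved. The work goes in short steps, Python scripts to look and compute and a tool call to move; the robot and the scene stay as the last step left them, time stands still between calls to the robot, and variables do not carry over. Pictures are saved under pics/ and viewed, at most 10 in all, crops included, and the job is handed in when it is done.

Besides the shell and the picture viewer there is one more tool, called after ">>>" as name([rows], argument=value, ...), one row to a line, values as JSON. jog_arm: Moves the arm, as the interface text tells. Its arguments: {"type":"object","properties":{"deltas":{"type":"array"},"force":{"type":"number"}},"required":["deltas"]}

```bash
mkdir -p pics
python3 - <<'E'
from plant import r
import cv2
s=r.get_state();print(s)
for n in("scene","top"):
    cv2.imwrite(f"pics/{n}0.png",cv2.resize(r.capture(n),(800,600),interpolation=cv2.INTER_CUBIC))
    print(n,r.camera_info(n))
E
```

```text
{'time_s': 0.0, 'joints': array([ 8.55467912e+01,  2.05917002e+01,  6.33264950e-01, -2.15552378e-02,
       -7.01350347e+01, -1.65064680e+01]), 'qd': array([ 0.03540261,  0.04343098,  0.02338545, -0.01314747, -0.081851  ,
        0.00111985]), 'joint_torque': array([-2.44351533e-03, -5.82718885e+01,  2.93060392e+01,  6.99701026e+00,
        7.04320759e-03, -1.61723692e-04]), 'tcp_pos': array([0.24130979, 0.62989755, 0.24461129]), 'eef_rot': array([ 1.79904624e+02, -7.13172239e-03, -2.09670120e+01]), 'contact_force': array([ 0.03661979, -0.05037756, -0.08054448]), 'moment': array([ 0.00701943, -0.02947203, -0.04176055]), 'gripper_force': 0.0, 'gripper_width': 0.08774852187742894}
scene {'fx': 355.3983753446825, 'fy': 355.3983753446825, 'cx': 250.47272103085493, 'cy': 197.88754889328627, 'view': array([[-0.30095115,  0.9535153 , -0.01539439,  0.14108298],
       [-0.69346439, -0.20773491,  0.68989372,  0.3137678 ],
       [ 0.65462627,  0.21829977,  0.72374696, -1.81200571],
       [ 0.        ,  0.        ,  0.        ,  1.        ]])}
top {'fx': 460.1337151018851, 'fy': 460.1337151018851, 'cx': 248.9427982283981, 'cy': 191.32198064505286, 'view': array([[ 0.02513995, -0.9996809 , -0.00246614,  0.01369582],
       [ 0.98929715,  0.02452398,  0.1438392 , -0.58417878],
       [-0.14373282, -0.00605586,  0.989598  , -1.44421774],
       [ 0.        ,  0.        ,  0.        ,  1.        ]])}
```

View pics/top0.png

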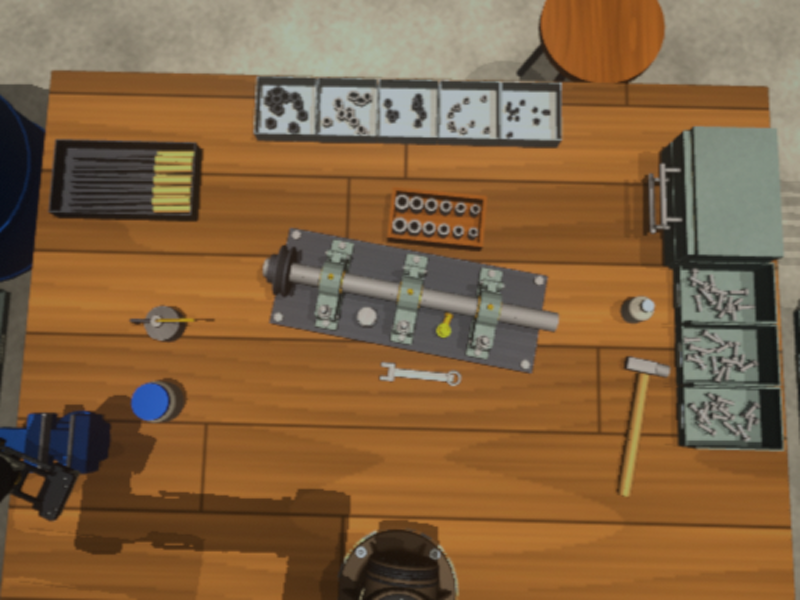

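View pics/scene0.png

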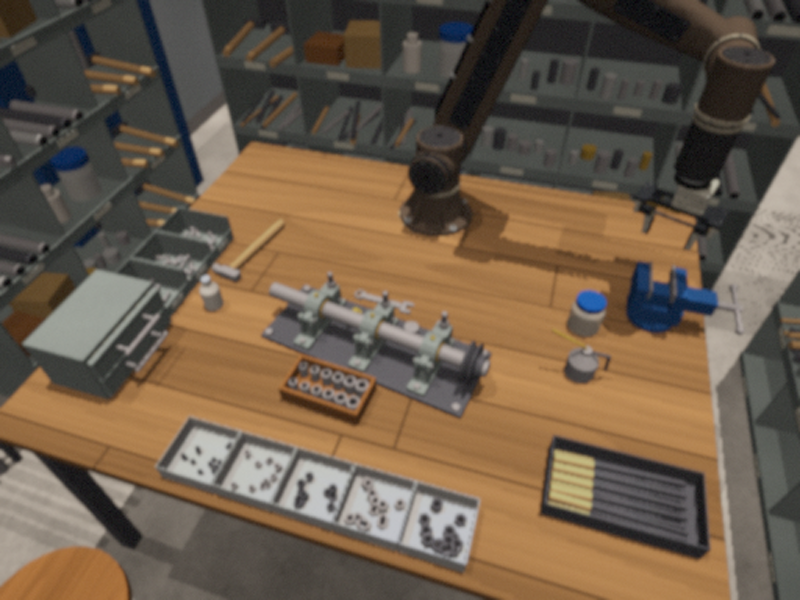

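The top view shows the bed, with bolts at about (323,313), (402,328) and (476,341). I'll enlarge it to measure.

Run:
```python
from plant import r
import cv2
im=r.capture("top")[140:245,165:365]
cv2.imwrite("pics/topc.png",cv2.resize(im,None,fx=4,fy=4,interpolation=cv2.INTER_CUBIC))
```

```text
(no output)
```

View pics/topc.png

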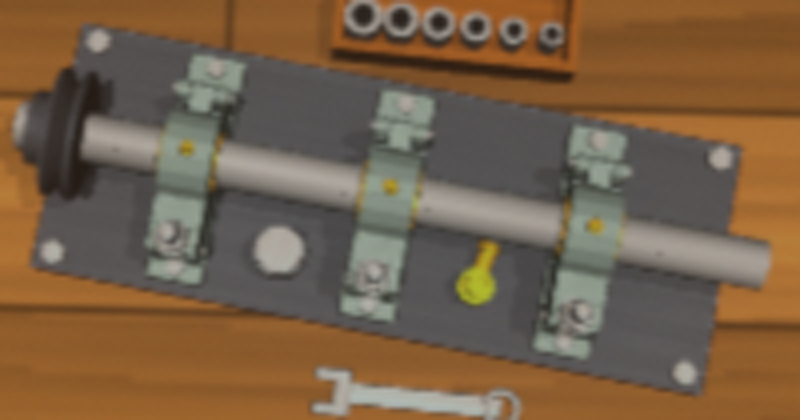

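The crop shows the nipples at (187,148), (390,187) and (594,226), the bolt ends at about (172,231), (375,271) and (579,311), and the plate corners. I'll fit the bed pose to these.

```bash
cat > h.py <<'E'
import numpy as np
from scipy.optimize import least_squares
def proj(ci,P):
    q=np.c_[P,np.ones(len(P))]@ci["view"].T
    return np.c_[ci["cx"]+ci["fx"]*q[:,0]/-q[:,2],ci["cy"]-ci["fy"]*q[:,1]/-q[:,2]]
def bed(p,B):
    c,s=np.cos(p[2]),np.sin(p[2]);B=np.atleast_2d(B)
    return np.c_[p[0]+c*B[:,0]-s*B[:,1],p[1]+s*B[:,0]+c*B[:,1],B[:,2]]
E
python3 - <<'E'
from plant import r
from h import *
px=np.array([[187,148],[390,187],[594,226],[172,231],[375,271],[579,311],[80,25],[740,147],[700,393],[33,268]])
px=np.array([165,140])+(px+.5)/4-.5
B=np.array([[0,.16,.123],[0,0,.123],[0,-.16,.123],[-.068,.16,.133],[-.068,0,.133],[-.068,-.16,.133],
[.105,.28,.012],[.105,-.28,.012],[-.105,-.28,.012],[-.105,.28,.012]])
ci=r.camera_info("top")
f=least_squares(lambda p:(proj(ci,bed(p,B))-px).ravel(),[.6,0,-.2],loss='soft_l1')
print(f.x,np.degrees(f.x[2]));print((proj(ci,bed(f.x,B))-px).round(1).tolist())
print(bed(f.x,B[3:6]).round(4))
w=r.camera_info("wrist");print(w, r.get_state()["tcp_pos"])
E
```

```text
[ 0.5889557  -0.01215799 -0.16240481] -9.305109968588415
[[-0.5, -0.1], [0.0, -0.2], [0.6, -0.3], [-1.5, 0.3], [-0.3, 0.1], [1.1, -0.0], [0.1, -0.4], [0.6, -0.3], [0.5, 0.8], [-1.3, 0.1]]
[[ 0.5477  0.1567  0.133 ]
 [ 0.5219 -0.0012  0.133 ]
 [ 0.496  -0.1591  0.133 ]]
{'fx': 327.7283829563468, 'fy': 327.7283829563468, 'cx': 247.40745835923641, 'cy': 192.2251210965821, 'view': array([[-0.35789355, -0.93376162,  0.00119861,  0.67446542],
       [ 0.90203289, -0.34606373, -0.25802433,  0.03364721],
       [ 0.24134801, -0.09126406,  0.96613768, -0.38940168],
       [ 0.        ,  0.        ,  0.        ,  1.        ]])} [0.24134139 0.63002679 0.24482152]
```

>>> jog_arm([
  [[-1,2.05,-2.98,0,0.0128],[-1,2.05,-2.98,0,0.0128],[-1,2.05,-2.98,0,0.0128],[-1,2.05,-2.98,0,0.0128],[-1,2.05,-2.98,0,0.0128],[-1,2.05,-2.98,0,0.0128],[-1,2.05,-2.98,0,0.0128],[-1,2.05,-2.98,0,0.0128]],
])

```text
time_s: 1.15
tcp_pos: [0.4059, 0.3907, 0.2454]
eef_rot: [180.0, 0.0, -15.1]
contact_force: [-0.2, 0.6, 1.0]
gripper_width: 0.0136
gripper_force: 0.0
```

>>> jog_arm([
  [[-1,2.05,-2.98,0,0.0128],[-1,2.05,-2.98,0,0.0128],[-1,2.05,-2.98,0,0.0128],[-1,2.05,-2.98,0,0.0128],[-1,2.05,-2.98,0,0.0128],[-1,2.05,-2.98,0,0.0128],[-1,2.05,-2.98,0,0.0128],[-1,2.05,-2.98,0,0.0128]],
])

```text
time_s: 2.15
tcp_pos: [0.5699, 0.1524, 0.2454]
eef_rot: [180.0, 0.0, -9.2]
contact_force: [0.6, 0.2, -0.2]
gripper_width: 0.0006
gripper_force: 0.0
```

Run:
```python
from plant import r
from h import *
import cv2
r.capture("wrist")
ci=r.camera_info("wrist");im=r.capture("wrist")
s=r.get_state();print(s["tcp_pos"],s["eef_rot"],s["joints"])
im=cv2.resize(im,(800,600),interpolation=cv2.INTER_CUBIC)
p=[.58896,-.01216,-.1624]
P=proj(ci,bed(p,[[-.068,y,.133] for y in(.16,0,-.16)]+[[0,y,.123] for y in(.16,0,-.16)]))*800/512
print(P.round())
for u,v in P: cv2.drawMarker(im,(int(u),int(v)),(0,0,255),0,10)
cv2.imwrite("pics/w1.png",im)
np.save("ci1.npy",ci,allow_pickle=True)
```

```text
[0.57053097 0.15108008 0.24503135] [ 1.79945312e+02  3.13248046e-02 -9.35854155e+00] [ 3.38079019e+01  1.26725183e+01 -1.04069383e+01  2.00548247e-02
 -6.69808053e+01  4.68257196e+01]
[[ 381.  348.]
 [ 688.  348.]
 [ 994.  348.]
 [ 381.  214.]
 [ 697.  214.]
 [1013.  215.]]
```

View pics/w1.png

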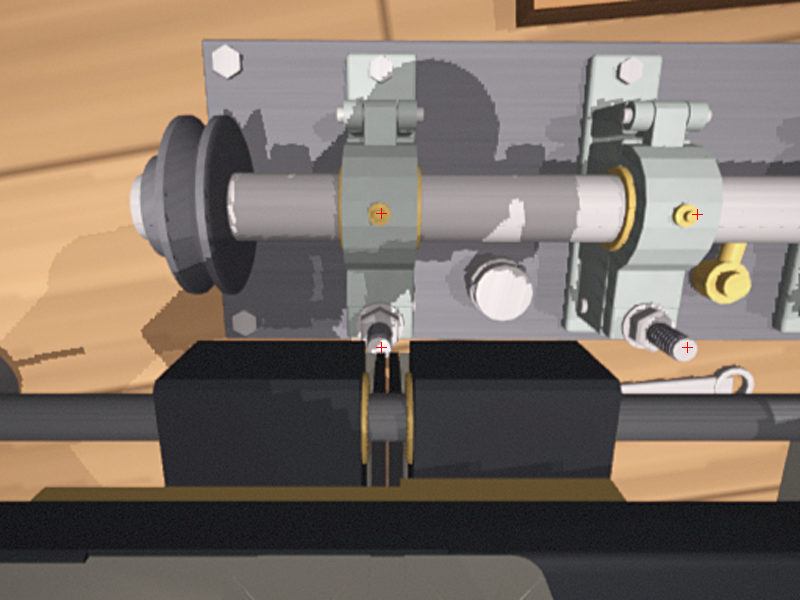

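The wrist picture confirms the fit: the left bolt end is at (381,340), on its marker, and the nipple matches. I'll descend behind the left bolt.

>>> jog_arm([
  [[-1,0,0,-2.0,0],[-1,0,0,-3.0,0],[-1,0,0,-3.0,0],[-1,0,0,-2.4,0],[-1,0,0,-1.0,0],[-1,-0.2,0.03,0,0],[-1,-0.2,0.03,0,0],[-1,0,0,0,0]],
])

```text
time_s: 3.25
tcp_pos: [0.5657, 0.1545, 0.1326]
eef_rot: [-179.9, -0.1, -9.2]
contact_force: [0.3, -0.6, 0.5]
gripper_width: 0.0008
gripper_force: 0.0
```

>>> jog_arm([
  [[-1,-0.1,0.016,0,0],[-1,-0.1,0.016,0,0],[-1,0,0,0,0]],
])

```text
time_s: 3.62
tcp_pos: [0.5634, 0.1545, 0.1317]
eef_rot: [-180.0, -0.0, -9.2]
contact_force: [0.4, -0.4, 0.4]
gripper_width: 0.0005
gripper_force: 0.1
```

>>> jog_arm([
  [[-1,-0.1,0.016,0,0],[-1,-0.1,0.016,0,0],[-1,0,0,0,0]],
])

```text
time_s: 4.0
tcp_pos: [0.5613, 0.1547, 0.1315]
eef_rot: [180.0, 0.0, -9.2]
contact_force: [0.6, 0.3, -0.4]
gripper_width: 0.0005
gripper_force: 0.0
```

>>> jog_arm([
  [[-1,-0.1,0.016,0,0],[-1,-0.1,0.016,0,0],[-1,0,0,0,0]],
])

```text
time_s: 4.38
tcp_pos: [0.5593, 0.1551, 0.1316]
eef_rot: [180.0, 0.0, -9.2]
contact_force: [-0.3, 0.8, -0.2]
gripper_width: 0.0007
gripper_force: 0.0
```

>>> jog_arm([
  [[-1,-0.1,0.016,0,0],[-1,-0.1,0.016,0,0],[-1,0,0,0,0]],
])

```text
time_s: 4.75
tcp_pos: [0.5573, 0.1554, 0.1315]
eef_rot: [180.0, 0.0, -9.2]
contact_force: [0.2, 0.5, 0.6]
gripper_width: 0.0001
gripper_force: 0.0
```

Run:
```python
from plant import r
import cv2
im=r.capture("wrist")
cv2.imwrite("pics/w2.png",cv2.resize(im,(800,600),interpolation=cv2.INTER_CUBIC))
```

```text
(no output)
```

View pics/w2.png

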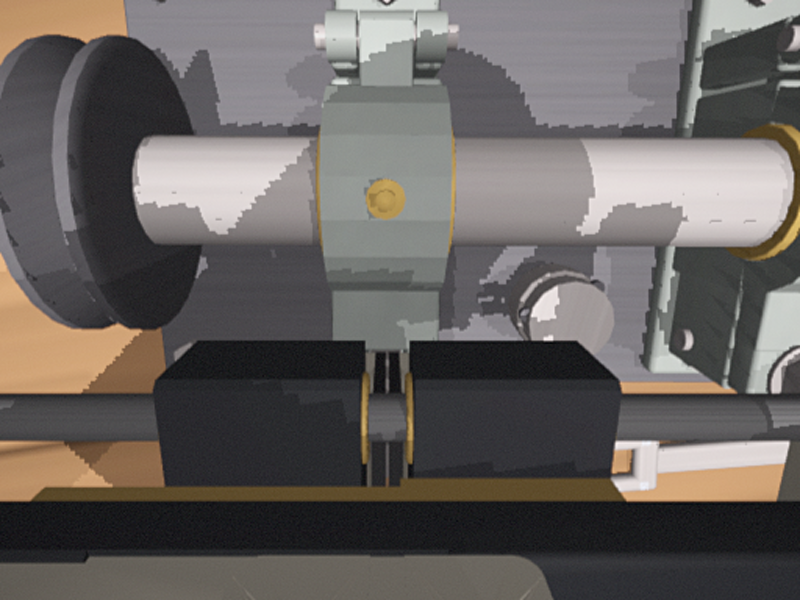

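The bolt is hidden behind the fingers, which are centred on it. There is still no force about 7 mm past the expected contact, so I'll go on in small steps.

>>> jog_arm([
  [[-1,-0.1,0.016,0,0],[-1,-0.1,0.016,0,0],[-1,-0.1,0.016,0,0],[-1,0,0,0,0]],
])

```text
time_s: 5.3
tcp_pos: [0.5544, 0.1559, 0.1316]
eef_rot: [-180.0, -0.0, -9.2]
contact_force: [0.9, 0.1, -0.4]
gripper_width: 0.0004
gripper_force: 0.0
```

>>> jog_arm([
  [[-1,-0.1,0.016,0,0],[-1,-0.1,0.016,0,0],[-1,-0.1,0.016,0,0],[-1,0,0,0,0]],
])

```text
time_s: 5.8
tcp_pos: [0.5514, 0.1564, 0.1316]
eef_rot: [180.0, -0.0, -9.2]
contact_force: [-0.0, -0.1, -0.9]
gripper_width: 0.0003
gripper_force: 0.0
```

The left bolt gives freely, so it is the slack one. I'll push it on until it falls, then go up and look.

>>> jog_arm([
  [[-1,-0.3,0.05,0,0],[-1,-0.3,0.05,0,0],[-1,-0.3,0.05,0,0],[-1,-0.3,0.05,0,0],[-1,-0.3,0.05,0,0],[-1,-0.3,0.05,0,0],[-1,0,0,0,0],[-1,0,0,0,0]],
])

```text
time_s: 6.8
tcp_pos: [0.5335, 0.1594, 0.1316]
eef_rot: [-180.0, -0.0, -9.2]
contact_force: [0.0, 0.6, -0.3]
gripper_width: 0.0005
gripper_force: 0.0
```

>>> jog_arm([
  [[-1,0,0,1,0],[-1,0,0,3,0],[1,0,0,4,0],[1,0,0,2,0],[1,0,0,0,0]],
])

```text
time_s: 7.42
tcp_pos: [0.5345, 0.1598, 0.2341]
eef_rot: [-179.8, -0.2, -9.2]
contact_force: [-0.1, 0.8, -0.5]
gripper_width: 0.0253
gripper_force: 0.0
```

Run:
```python
from plant import r
from h import *
import cv2
p=[.58896,-.01216,-.1624]
out=[]
ci=r.camera_info("wrist");
a=cv2.resize(r.capture("wrist"),(640,480))
P=proj(ci,bed(p,[[-.062,.16,.089],[0,.16,.123]]))*1.25
for u,v in P: cv2.drawMarker(a,(int(u),int(v)),(0,0,255),0,8)
b=cv2.resize(r.capture("scene")[180:260,210:340],(640,394),interpolation=cv2.INTER_CUBIC)
cv2.imwrite("pics/w3.png",cv2.resize(np.vstack([a,b]),(439,600)))
print(P)
s=r.get_state();print(s["tcp_pos"],s["gripper_width"], bed(p,[-.064,.16,0]))
```

```text
[[311.66253248 203.13070309]
 [312.12600404 107.5695115 ]]
[0.53325833 0.15926989 0.231617  ] 0.03301118381859882 [[0.55167204 0.15608271 0.        ]]
```

View pics/w3.png

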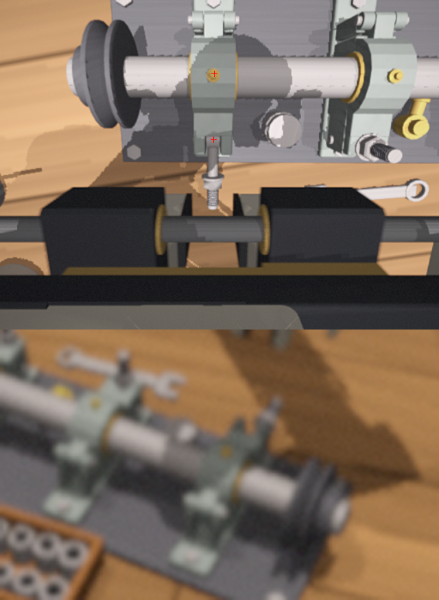

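The left bolt is out and lying level, pointing forwards at wrist-view (213,185). The lug is free at (213,140), where predicted. Next I'll pinch the lug.

>>> jog_arm([
  [[1,0.9,-0.16,0,0],[1,0.94,-0.16,0,0],[1,0,0,-2,0],[1,0,0,-3,0],[1,0,0,-3,0],[1,0,0,-2,0],[1,0,0,-1,0],[1,0,0,0,0]],
])

```text
time_s: 8.52
tcp_pos: [0.5519, 0.1559, 0.1208]
eef_rot: [179.9, 0.1, -9.2]
contact_force: [-0.3, 1.0, 1.6]
gripper_width: 0.0873
gripper_force: 0.0
```

>>> jog_arm([
  [[1,0,0,-1.5,0],[1,0,0,-1.0,0],[1,0,0,0,0],[1,0,0,0,0]],
])

```text
time_s: 9.02
tcp_pos: [0.552, 0.1563, 0.0968]
eef_rot: [-180.0, -0.0, -9.2]
contact_force: [-0.6, -0.4, 0.1]
gripper_width: 0.0875
gripper_force: 0.0
```

>>> jog_arm([
  [[0.3,0,0,-0.1,0],[0,0,0,0,0],[-0.3,0,0,0,0],[-0.5,0,0,0,0],[-0.5,0,0,0,0],[-0.5,0,0,0,0],[-0.5,0,0,0,0],[-0.5,0,0,0,0]],
], force=25)

```text
time_s: 10.02
tcp_pos: [0.552, 0.1569, 0.0956]
eef_rot: [-179.9, -0.0, -9.2]
contact_force: [-1.6, 4.9, -0.8]
gripper_width: 0.0396
gripper_force: 25.0
```

Run:
```python
import numpy as np
# contact point rel hinge: bed x -64 -> -116, z ~83 -> +4 ; arc increments in world cm per 5 deg
v=np.array([-11.6,.4]);c,s=np.cos(-.1624),np.sin(-.1624)
R=lambda t:np.array([v[0]*np.cos(t)+v[1]*np.sin(t),-v[0]*np.sin(t)+v[1]*np.cos(t)])
for k in range(14):
    d=R(np.radians(4*k+4))-R(np.radians(4*k));print(4*k+4,(d[0]*c).round(2),(d[0]*s).round(2),d[1].round(2))
```

```text
4 0.06 -0.01 0.81
8 0.11 -0.02 0.8
12 0.17 -0.03 0.79
16 0.22 -0.04 0.78
20 0.27 -0.04 0.76
24 0.32 -0.05 0.74
28 0.38 -0.06 0.72
32 0.42 -0.07 0.69
36 0.47 -0.08 0.66
40 0.51 -0.08 0.62
44 0.56 -0.09 0.58
48 0.59 -0.1 0.54
52 0.63 -0.1 0.5
56 0.66 -0.11 0.45
```

>>> jog_arm([
  [[-0.5,0,0.08,0,0],[-0.5,0.06,-0.01,0.81,0],[-0.5,0,0,0,0]],
])

```text
time_s: 10.4
tcp_pos: [0.5526, 0.1568, 0.1041]
eef_rot: [-180.0, -0.0, -9.2]
contact_force: [2.1, 3.0, -3.4]
gripper_width: 0.0392
gripper_force: 25.0
```

>>> jog_arm([
  [[-0.5,0.11,-0.02,0.8,0],[-0.5,0.17,-0.03,0.79,0],[-0.5,0,0,0,0]],
])

```text
time_s: 10.78
tcp_pos: [0.5554, 0.1564, 0.1203]
eef_rot: [-180.0, -0.0, -9.2]
contact_force: [0.7, 3.6, -3.9]
gripper_width: 0.0396
gripper_force: 25.0
```

Lifting well: about -4 N vertical, grip holding. I'll go on along the arc.

>>> jog_arm([
  [[-0.5,0.22,-0.04,0.78,0],[-0.5,0.27,-0.04,0.76,0],[-0.5,0.32,-0.05,0.74,0],[-0.5,0.38,-0.06,0.72,0],[-0.5,0,0,0,0]],
])

```text
time_s: 11.4
tcp_pos: [0.5673, 0.1544, 0.1501]
eef_rot: [-180.0, -0.0, -9.2]
contact_force: [-0.5, 4.8, -2.6]
gripper_width: 0.0399
gripper_force: 25.0
```

>>> jog_arm([
  [[-0.5,0.42,-0.07,0.69,0],[-0.5,0.47,-0.08,0.66,0],[-0.5,0.51,-0.08,0.62,0],[-0.5,0.56,-0.09,0.58,0],[-0.5,0,0,0,0]],
])

```text
time_s: 12.02
tcp_pos: [0.587, 0.1512, 0.1755]
eef_rot: [-180.0, -0.0, -9.2]
contact_force: [-3.0, 4.5, 0.4]
gripper_width: 0.0398
gripper_force: 25.0
```

>>> jog_arm([
  [[-0.5,0.59,-0.1,0.54,0],[-0.5,0.63,-0.1,0.5,0],[-0.5,0.66,-0.11,0.45,0],[-0.5,0,0,0,0],[-0.5,0,0,0,0]],
])

```text
time_s: 12.65
tcp_pos: [0.6053, 0.1481, 0.1901]
eef_rot: [180.0, -0.0, -9.2]
contact_force: [-2.7, 4.6, 1.6]
gripper_width: 0.0397
gripper_force: 25.0
```

Run:
```python
from plant import r
from h import *
import cv2
a=cv2.resize(r.capture("wrist"),(640,480))
b=cv2.resize(r.capture("scene")[160:270,210:350],(640,503),interpolation=cv2.INTER_CUBIC)
cv2.imwrite("pics/w4.png",cv2.resize(np.vstack([a,b]),(390,600)))
s=r.get_state();print(s["tcp_pos"],s["gripper_width"],s["contact_force"],s["joints"])
```

```text
[0.60533538 0.14806537 0.19017616] 0.03966052849719044 [-2.64803312  3.29415626  1.2090464 ] [ 3.16743276e+01  1.79868367e+01 -1.05968048e+01  8.22889368e-03
 -6.14109908e+01  4.91002378e+01]
```

View pics/w4.png

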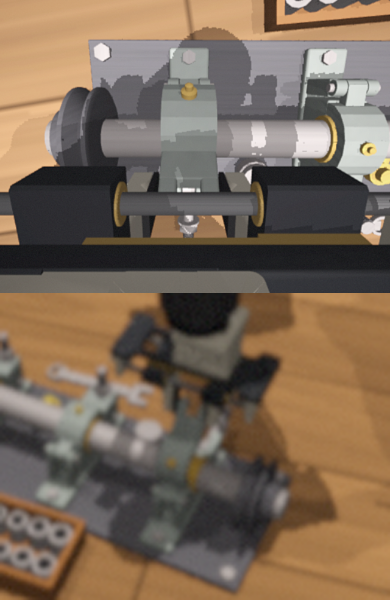

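The cap is raised: its nipple is swung back to (189,90) in the wrist view, and the lug is still between the pads (39.7 mm, 25 N). TCP travel gives an angle of about 52°. I'll let it settle briefly, then hand in.

>>> jog_arm([
  [[-0.5,0,0,0,0],[-0.5,0,0,0,0],[-0.5,0,0,0,0],[-0.5,0,0,0,0]],
])

```text
time_s: 13.25
tcp_pos: [0.6054, 0.1481, 0.1902]
eef_rot: [180.0, 0.0, -9.2]
contact_force: [-3.3, 3.8, 3.2]
gripper_width: 0.0392
gripper_force: 25.0
```

```bash
python3 -c "
from plant import r
s=r.get_state();print(s['tcp_pos'],s['gripper_width'],s['gripper_force']);print(r.close_job())"
```

```text
[0.60536037 0.14809995 0.19015188] 0.039177977437299616 25.000664675608277
the job is handed in; nothing more can be done
None
```

The left clamp's bolt was the slack one: I tipped it right out, lifted that cap to roughly 52–55° (estimated from the arm's travel), and handed the job in at about 13 s still gripping its lug; I didn't tap the other two bolts, since the left was tried first and gave freely.

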